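Open the kickstand of a bench splash screen and hold the screen upright

TASK

The small clear splash screen is parked leaning back against the teal service box on the lab bench. While it leans there, flip its orange kickstand outwards past the dead point of its spring until it is fully down; then take the screen by its top bar, bring it upright off the box and hold it there, steady, so that the technician can clamp its foot: the program finishes while still gripping and holding the screen upright. Its bottom bar stays standing on the bench where it is (do not drag, lift or topple the screen), and the bowl, mortar and dropper bottle are left alone.

Things in the scene. Friction and masses are not known exactly. Their poses are not given: they have to be found in the camera images.
- screen: free-standing splash screen 346 mm wide, 283 mm high: frame of 16 mm round aluminium tube, 4 mm clear pane, middle post; about 0.95 kg. Origin: middle of the bottom bar's axis, 10 mm above the bench; it rocks freely on two round rubber sleeves there. z = up along the frame, y = along the bars, -x = the front, kickstand side, to the robot. Parked it leans back 0.30 rad, by weight alone on the box
- top_bar (a point): middle of the axis of the top bar, a round tube 16 mm thick, 330 mm long along the screen's y, 265 mm from the screen's origin along its z. Grip it here: below is an open hand slot, 40 mm from bar to pane, crossed only by the 14 mm middle post. Upright = this point straight above the screen's origin. Axes as the screen's. Parked, a pull of about 1 N to the front here tips the screen off the box
- kickstand (a joint): angle of the kickstand about its hub (axis along the screen's y): 0 = folded up, parallel to the screen's z; grows as the leg swings to the front (screen -x) and down; 2.05 = fully down at its stop. The hub's spring drives it to either end: dead point, screen parked, at about 0.6 rad; beyond about 0.8 it swings down by itself, damped, within 2 s. About 0.5 N at the foot moves it
- kickstand_foot (a point): centre of the round red rubber foot (18 mm diameter) of the orange leg (12 mm round), 190 mm from the hub; z points along the leg, away from the hub. Folded, it stands 40 mm above and 20 mm in front of the top bar's axis (along the screen's axes), free behind and beside. Leg down and screen upright, it hangs about 27 mm over the bench: let go, the screen falls on it or back on the box
- kickstand_hub (a point): centre of the kickstand's hub, 115 mm above the screen's origin along its z and 20 mm in front of it
- service_box: fixed teal service box, 120 mm deep (x), 450 mm long (y), 174 mm high, with two brass gas taps on top up to 218 mm high, 160 mm either side of its middle; a black rubber bumper runs along its front (-x) face 150 mm above the bench, 8 mm proud of it. Origin: centre of its underside on the bench
- bowl: loose yellow plastic bowl, 112 mm across, 52 mm high; origin at the centre of its underside
- mortar: loose white porcelain mortar with its pestle, 110 mm across, 90 mm high with the pestle; origin at the centre of its underside
- dropper_bottle: loose dark dropper bottle, 30 mm across, 90 mm high; origin at the centre of its underside

How it is judged (in metres and radians):
On the way, in this order (a step that is already met when the one before it is completed fails the run):
1. the kickstand is fully down while the screen still leans on the box (value of joint kickstand above 1.95 rad and contact force between screen and service_box above 0.1 N), for 0.2 s.
2. the screen is gripped and upright on its bottom bar (angle between screen's own z axis and vertical below 0.07 rad and contact force between the fingers and screen above 2 N), for 0.3 s.
At the end, for the whole second after the job is handed in: The kickstand is fully down (joint above 1.95 rad) and the screen, gripped by the fingers (more than 2 N), is held still and upright within 0.07 rad, off the service box, its bottom bar on the bench (origin not above 16 mm) within 50 mm of where it stood (all of step 2 and value of joint kickstand above 1.95 rad and contact force between screen and service_box below 0.1 N and height (world z) of screen below 0.016 m and distance of screen from where it was at the start of the episode below 0.05 m and linear speed of screen below 0.03 m/s); the arm keeps its last pose, push and grip.
It fails at once if the screen topples (angle between screen's own z axis and vertical above 0.5 rad).
It fails at once if the screen is lifted off the bench (height (world z) of screen above 0.04 m).
It fails at once if the screen is dragged away (distance of screen from where it was at the start of the episode above 0.08 m).
It fails at once if the bowl, mortar or dropper bottle is pushed or knocked over (distance of any of bowl, mortar, dropper_bottle from where it was at the start of the episode above 0.025 m or angle between dropper_bottle's own z axis and vertical above 0.5 rad).
It also fails if it takes over 64 s, if anything falls off the work surface, if the arm or the gripper's body presses on something with over 40 N, if the wrist force passes 120 N, or if a joint passes its speed limit or range.

ROBOT

A 7-joint arm with a two-finger parallel gripper is mounted at the origin on the work surface. World frame = base frame: x ahead of the robot, y to its left, z up, the work surface at z = 0. Lengths are in mm, angles in rad, forces in N, time in s.
With the tool pointing down it reaches from about 425 to 875 mm from the base axis. Payload 9.9 kg.
Tool frame: the origin (TCP) lies midway between the tips of the shut fingers; the grasp point (between the pads) lies 19 mm behind it (bot.grip_depth is the distance from the TCP to the grasp point, in mm); z points along the fingers, y is the direction in which the jaws open and shut (so a half turn about z gives the same grasp; the last joint's range is limited). The gripper opens to 85 mm and grips with 20 to 120 N. Pads are 22 mm wide; open, the fingers measure 114 mm over their backs; the gripper's body (76 mm by 85 mm) begins 54 mm behind the grasp point. The pads swing forward as they close: fully open they stand 13 mm farther back than shut.
Start: joints at [-1.218, 0.576, 0.025, 1.437, -0.015, 1.129, -0.057], TCP at [285.547, 611.631, 231.289] pointing down, gripper open.
Joint ranges: [-2.76, 2.76], [-0.34, 2.15], [-1.52, 1.57], [0.19, 2.46], [-1.09, 4.23], [0.17, 1.99], [-2.82, 2.82]. Speed limits (rad/s): [2.22, 2.22, 3.01, 3.01, 3.14, 3.14, 3.14].

INTERFACE

Orientations are given as a unit quaternion [x, y, z, w].
In Python, from plant import get_obs, read_camera, camera_model, workorder, bot gives the robot as it stands.
- The arm moves only by the shell command python3 -m inch 'ROWS'. ROWS is JSON, a list of rows, each an object of numbers: "dx", "dy", "dz": the shift along the tool's x, y, z in m; "roll": the turn about the tool's z in degrees; "claw": the finger opening in m, from 0 to 0.0854. A call has 1 to 20 rows; each row shifts and turns the commanded pose from where the row before left it, along the tool's axes as they then stand; what a row does not reach is not made up. A row lasts 1/10 s, in which the tool goes at most 50 mm and 8.59 degrees, less where a joint would pass 70% of its speed; a pose out of reach is approached as far as the arm can. A call with a gripper value outside its range is refused whole. The fingers move at their own pace and stop on an object; the grip force is fixed at half the most. Time passes only in rows, so rows that do not move let the fingers close. It gives the time, the measured TCP pose, the force and the opening at its end, in the units of the state.
- get_obs(): the state, without advancing time (a new reading comes with each control period).
- read_camera(name): name is "scene" or "top" or "wrist"; returns the picture (480x640x3 uint8, red, green, blue); there is no depth.
- camera_model(name): a dict with "K" (3x3 intrinsics, pixels), "cam_to_world" (4x4, takes a point from camera to world coordinates); the wrist camera has in their place "hand_eye" (4x4, takes a point from camera to tool coordinates, whose origin is the TCP and whose axes are the flange's). Camera axes: x right, y up, looking along -z (the intrinsics and any distortion apply to the point x, -y, -z); pixel columns grow to the right and rows downward; lengths in mm; the calibration is good to about 2 mm. The wrist camera is an equidistant fisheye: a pixel r from the principal point sees the ray r / f radians off the axis. A picture is of the moment at which its call begins: read the wrist's pose just before it. camera_model takes no time and is no camera call.
- workorder.close_job(): hands the job in, once; it reports no verdict.
The state is a dict: "clock": time; "joints": joint angles; "dq": joint speeds; "effort": joint torques, N m; "tool_pos": TCP position; "tcp_rot": TCP orientation; "ft_force": force on the tool from outside, world axes, zero at the start; "wrist_torque": the same for the moment, N m; "opening": finger opening in mm.
Only numpy, scipy, OpenCV 4.12 (cv2) and the standard library are available. Lean on these libraries where they do the work, as an engineer would, in place of code of your own. Each camera call takes 0.05 s, during which the arm holds its last target.

## Working session

There is one attempt and no reset: what is moved stays moved. The work goes in short steps, Python scripts to look and compute and a shell command to move; the robot and the scene stay as the last step left them, time stands still between calls to the robot, and variables do not carry over. Pictures are saved under pics/ and viewed, and the job is handed in when it is done.

```bash
ls; mkdir -p pics; python3 - <<'E'
from plant import get_obs, read_camera, camera_model, bot
import cv2,numpy as np
o=get_obs(); print({k:np.round(v,3).tolist() for k,v in o.items()})
for n in ["scene","top","wrist"]:
    im=read_camera(n); cv2.imwrite(f"pics/{n}0.png",im[:,:,::-1])
    m=camera_model(n); print(n,{k:np.round(np.array(v),3).tolist() if not isinstance(v,str) else v for k,v in m.items()})
print(bot.grip_depth)
E
```

```text
pics
{'clock': 0.0, 'joints': [-1.218, 0.576, 0.025, 1.438, -0.015, 1.129, -0.057], 'dq': [-0.001, -0.001, 0.001, 0.0, -0.0, -0.001, 0.001], 'effort': [-0.0, -76.575, 2.25, -28.596, 0.015, 0.012, -0.0], 'tool_pos': [285.373, 611.24, 230.482], 'tcp_rot': [0.217, 0.976, -0.001, -0.0], 'ft_force': [0.152, -0.599, -0.367], 'wrist_torque': [0.024, 0.034, -0.042], 'opening': 85.165}
scene {'K': [[603.231, 0.0, 307.575], [0.0, 603.231, 238.64], [0.0, 0.0, 1.0]], 'cam_to_world': [[-0.93, -0.239, 0.278, 951.183], [0.367, -0.636, 0.679, 949.025], [0.015, 0.734, 0.679, 1093.969], [0.0, 0.0, 0.0, 1.0]]}
top {'K': [[578.47, 0.0, 319.085], [0.0, 578.47, 236.268], [0.0, 0.0, 1.0]], 'cam_to_world': [[0.02, 0.988, -0.154, 438.29], [-1.0, 0.017, -0.016, 64.265], [-0.013, 0.155, 0.988, 1266.476], [0.0, 0.0, 0.0, 1.0]]}
wrist {'K': [[371.648, 0.0, 315.128], [0.0, 371.648, 243.137], [0.0, 0.0, 1.0]], 'hand_eye': [[0.001, 0.963, 0.269, 68.953], [1.0, -0.001, -0.0, 1.134], [0.0, 0.269, -0.963, -142.239], [0.0, 0.0, 0.0, 1.0]]}
18.700000000000003
```

View pics/scene0.png

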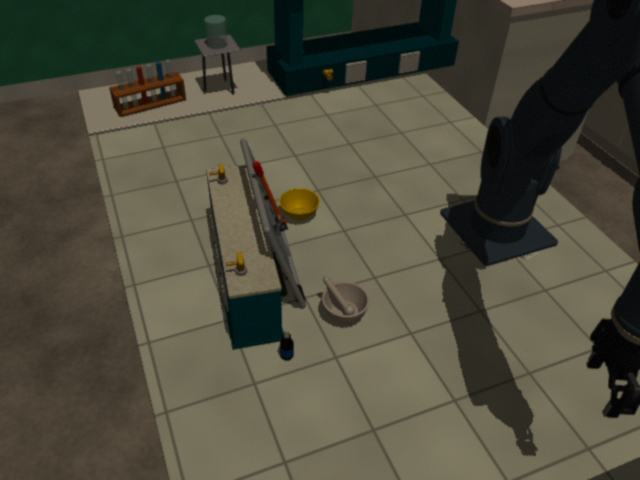

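View pics/top0.png

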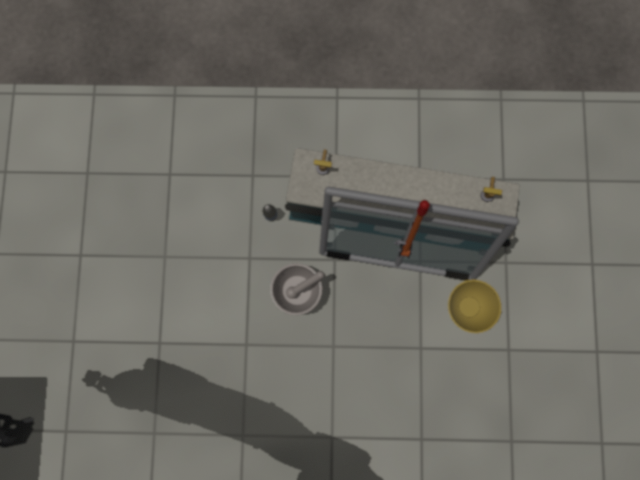

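View pics/wrist0.png

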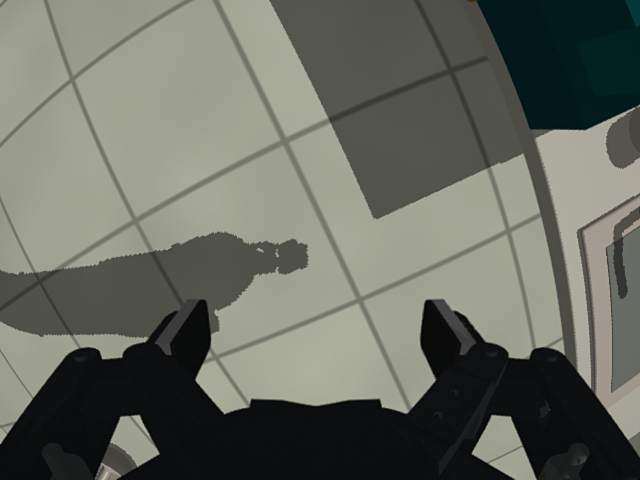

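```bash
python3 - <<'E'
import cv2
s=cv2.imread("pics/scene0.png")[120:380,190:390]; cv2.imwrite("pics/sc.png",cv2.resize(s,None,fx=3,fy=2.3*1,interpolation=cv2.INTER_CUBIC) if 0 else cv2.resize(cv2.convertScaleAbs(s,alpha=1.5),(600,600*260//200 if 0 else 600),interpolation=cv2.INTER_CUBIC))
t=cv2.imread("pics/top0.png")[140:340,260:530]; cv2.imwrite("pics/tc.png",cv2.resize(cv2.convertScaleAbs(t,alpha=1.4),(783,580),interpolation=cv2.INTER_CUBIC))
E
```

```text
(no output)
```

View pics/sc.png

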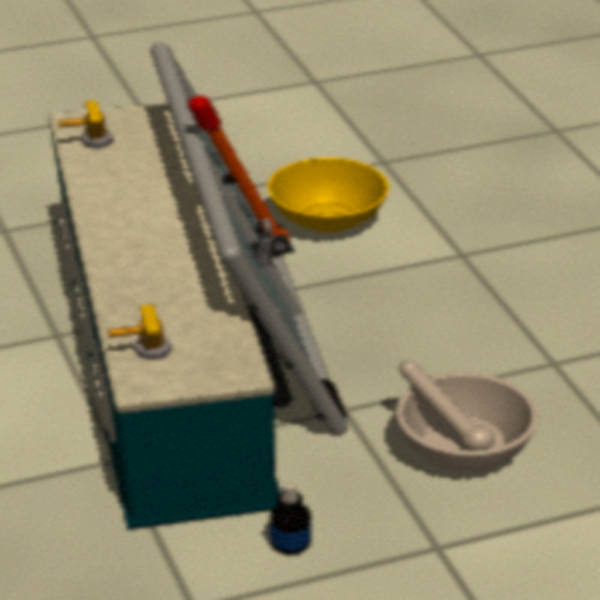

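View pics/tc.png

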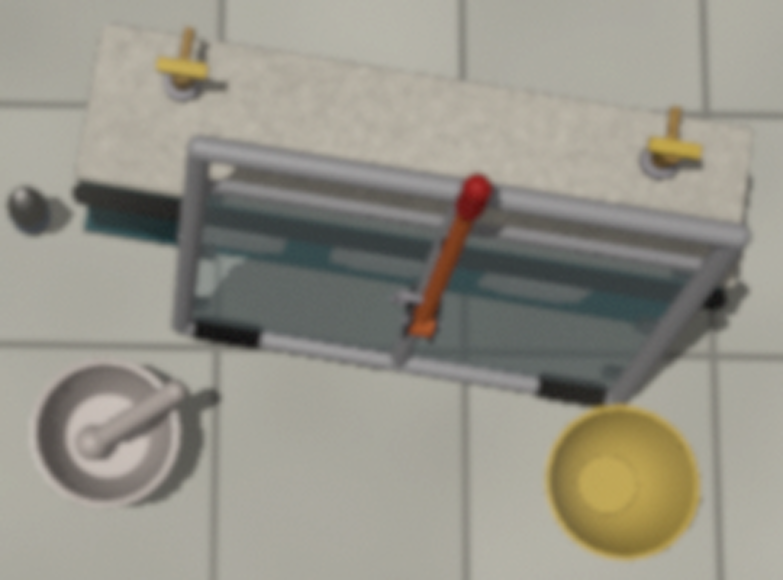

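```bash
cat > h.py <<'E'
import numpy as np, cv2
from plant import get_obs, read_camera, camera_model, bot
from scipy.spatial.transform import Rotation as R
def ray(n,uv,obs=None):
    m=camera_model(n);K=np.array(m['K']);u,v=uv
    x=(u-K[0,2])/K[0,0];y=(v-K[1,2])/K[1,1]
    if n=='wrist':
        r=np.hypot(x,y); d=np.array([np.sin(r)*x/r,-np.sin(r)*y/r,-np.cos(r)]) if r>0 else np.array([0,0,-1.])
        T=np.eye(4);T[:3,:3]=R.from_quat(obs['tcp_rot']).as_matrix();T[:3,3]=obs['tool_pos'];T=T@np.array(m['hand_eye'])
    else:
        d=np.array([x,-y,-1.]);T=np.array(m['cam_to_world'])
    d=T[:3,:3]@d
    return T[:3,3],d/np.linalg.norm(d)
def tri(r):
    A=np.zeros((3,3));b=np.zeros(3)
    for o,d in r:
        P=np.eye(3)-np.outer(d,d);A+=P;b+=P@o
    p=np.linalg.solve(A,b); return p,[round(float(np.linalg.norm((np.eye(3)-np.outer(d,d))@(p-o))),1) for o,d in r]
def plane(r,z): o,d=r; return o+d*(z-o[2])/d[2]
def red(im):
    hsv=cv2.cvtColor(im,cv2.COLOR_RGB2HSV); return cv2.inRange(hsv,(0,200,90),(4,255,255))|cv2.inRange(hsv,(174,180,90),(180,255,255))
def proj(n,P,obs=None):
    m=camera_model(n);K=np.array(m['K']);T=np.eye(4)
    if n=='wrist':
        T[:3,:3]=R.from_quat(obs['tcp_rot']).as_matrix();T[:3,3]=obs['tool_pos'];T=T@np.array(m['hand_eye'])
    else:T=np.array(m['cam_to_world'])
    p=np.linalg.inv(T)@np.append(P,1.);x,y,z=p[0],-p[1],-p[2]
    if n=='wrist':
        r=np.hypot(x,y);t=np.arctan2(r,z);return K[0,2]+K[0,0]*t*x/r,K[1,2]+K[1,1]*t*y/r
    return K[0,2]+K[0,0]*x/z,K[1,2]+K[1,1]*y/z
E
python3 - <<'E'
from h import *
np.set_printoptions(precision=1,suppress=True)
im={n:cv2.imread(f"pics/{n}0.png")[:,:,::-1] for n in("scene","top")}
c={}
for n in im:
    m=red(np.ascontiguousarray(im[n]))
    k,l,s,ce=cv2.connectedComponentsWithStats(m)
    print(n,[(s[i].tolist(),ce[i].round(1).tolist()) for i in range(1,k) if s[i][4]>5])
pts={'tL':((329,191.7),(267.3,228.3)),'tR':((514.1,222.8),(243.3,141.7)),'bL':((323.8,253.8),(302.7,304.2)),}
for k,(t,s) in pts.items(): print(k,tri([ray('top',t),ray('scene',s)]))
print('bR plane10',plane(ray('top',(472,276)),10),'bL',plane(ray('top',(323.8,253.8)),10))
print('tL at 263',plane(ray('top',(329,191.7)),263),'tR',plane(ray('top',(514.1,222.8)),263))
E
```

```text
scene [([254, 162, 6, 5, 19], [256.3, 163.7])]
top []
tL (array([676.5,  63.3, 264.8]), [1.6, 1.6])
tR (array([ 627.5, -263.7,  260. ]), [2.2, 2.2])
bL (array([598.5,  71.9,   5.4]), [2.3, 2.3])
bR plane10 [ 553.2 -249.1   10. ] bL [595.9  73.   10. ]
tL at 263 [675.5  64.1 263. ] tR [ 625.  -261.6  263. ]
```

```bash
python3 - <<'E'
from h import *
np.set_printoptions(precision=1,suppress=True)
im={n:cv2.imread(f"pics/{n}0.png")[:,:,::-1] for n in("scene","top")}
c={}
for n in im:
    hsv=cv2.cvtColor(np.ascontiguousarray(im[n]),cv2.COLOR_RGB2HSV)
    m=cv2.inRange(hsv,(0,150,60),(5,255,255))|cv2.inRange(hsv,(170,150,60),(180,255,255))
    k,l,s,ce=cv2.connectedComponentsWithStats(m)
    g=[i for i in range(1,k) if s[i][4]>15]
    print(n,[(s[i].tolist(),ce[i].round(1).tolist()) for i in g])
    c[n]=ce[max(g,key=lambda i:s[i][4] if not(s[i][1]<100) else 0)]
f,e=tri([ray(n,c[n]) for n in c]);print('foot',f,e)
o=np.array([574,-87.8,10]);xa=np.array([.988,-.152,0])
F=o+xa*71+[0,0,297.3];print('pred foot',F,{n:np.round(proj(n,F),1) for n in c})
B=o+xa*78.3+[0,0,253.2];print('pred bar',B,{n:np.round(proj(n,B),1) for n in c})
o=get_obs();M=R.from_quat(o['tcp_rot']).as_matrix();print(M,o['tool_pos'])
E
```

```text
scene [([253, 162, 10, 13, 75], [257.8, 167.4])]
top [([418, 201, 11, 15, 114], [422.8, 207.8])]
foot [643.  -96.7 300.6] [2.1, 2.1]
pred foot [644.1 -98.6 307.3] {'scene': array([257.8, 164.9]), 'top': array([425.1, 205.3])}
pred bar [651.4 -99.7 263.2] {'scene': array([255.4, 181.2]), 'top': array([421.5, 206.5])}
[[-0.9  0.4 -0. ]
 [ 0.4  0.9 -0. ]
 [-0.  -0.  -1. ]] [285.4 611.3 230.6]
```

```bash
python3 -m inch '[{"dz":-0.035,"roll":8.2,"claw":0},{"dz":-0.035,"roll":8.2,"claw":0},{"dz":-0.035,"roll":8.2,"claw":0},{"dz":-0.035,"roll":8.2,"claw":0},{"dz":-0.030,"roll":8.2,"claw":0},{"roll":8.2,"claw":0},{"roll":8.2,"claw":0},{"roll":8.2,"claw":0},{"roll":8.2,"claw":0},{"claw":0}]'
```

```text
$[0]: bad value
```

```bash
python3 -m inch '[{"dz":-0.035,"roll":8.2,"claw":0.0},{"dz":-0.035,"roll":8.2},{"dz":-0.035,"roll":8.2},{"dz":-0.035,"roll":8.2},{"dz":-0.030,"roll":8.2},{"roll":8.2},{"roll":8.2},{"roll":8.2},{"roll":8.2},{"roll":0.0}]' ; python3 -m inch --help | head -20
```

```text
$[0]: bad value
invalid input: not JSON, or not a number
```

```bash
python3 -m inch '[{"dx":0.0,"dy":0.0,"dz":-0.035,"roll":8.2,"claw":0.001}]'; python3 -c "
from plant import get_obs;print(get_obs()['clock'])"
```

```text
clock: 0.25
tool_pos: [284.6, 609.3, 261.6]
tcp_rot: [0.286, 0.958, -0.005, -0.001]
ft_force: [-0.9, -0.3, 0.5]
opening: 73.1
0.25
```

```bash
python3 -m inch '[{"dz":-0.035,"roll":8.2,"claw":0.001},{"dz":-0.035,"roll":8.2,"claw":0.001},{"dz":-0.035,"roll":8.2,"claw":0.001},{"dz":-0.030,"roll":8.2,"claw":0.001},{"roll":8.2,"claw":0.001},{"roll":8.2,"claw":0.001},{"roll":8.2,"claw":0.001},{"roll":8.2,"claw":0.001},{"claw":0.001},{"claw":0.001}]'
```

```text
$[0]: bad value
```

```bash
python3 -m inch '[{"dx":0,"dy":0,"dz":-0.035,"roll":8.2,"claw":0},{"dx":0,"dy":0,"dz":-0.035,"roll":8.2,"claw":0},{"dx":0,"dy":0,"dz":-0.035,"roll":8.2,"claw":0},{"dx":0,"dy":0,"dz":-0.030,"roll":8.2,"claw":0},{"dx":0,"dy":0,"dz":0,"roll":8.2,"claw":0},{"dx":0,"dy":0,"dz":0,"roll":8.2,"claw":0},{"dx":0,"dy":0,"dz":0,"roll":8.2,"claw":0},{"dx":0,"dy":0,"dz":0,"roll":8.2,"claw":0},{"dx":0,"dy":0,"dz":0,"roll":0,"claw":0},{"dx":0,"dy":0,"dz":0,"roll":0,"claw":0}]'
python3 - <<'E'
from h import *
o=get_obs();M=R.from_quat(o['tcp_rot']).as_matrix();print(M.round(3),o['tool_pos'],o['joints'])
o0=np.array([574,-87.8,10]);xa=np.array([.988,-.152,0])
T=o0+xa*122;T[2]=400;print(T,M.T@(T-o['tool_pos']), np.degrees(np.arctan2(M[1,1],M[0,1])))
E
```

```text
clock: 1.25
tool_pos: [285.4, 611.7, 401.0]
tcp_rot: [0.758, 0.652, -0.0, 0.0]
ft_force: [1.5, -1.3, -1.2]
opening: -0.0
[[ 0.149  0.989 -0.   ]
 [ 0.989 -0.149 -0.001]
 [-0.001  0.    -1.   ]] [285.37570701 611.663158   401.0206518 ] [-1.38799403  0.52208457  0.3604721   1.12656516 -0.17682573  1.52244423
 -1.21315125]
[ 694.536 -106.344  400.   ] [-648.96557363  511.65344519    1.37923844] -8.575819423872412
```

```bash
python3 -m inch '[{"dx":-0.0325,"dy":0.0256,"dz":0,"roll":0,"claw":0},{"dx":-0.0325,"dy":0.0256,"dz":0,"roll":0,"claw":0},{"dx":-0.0325,"dy":0.0256,"dz":0,"roll":0,"claw":0},{"dx":-0.0325,"dy":0.0256,"dz":0,"roll":0,"claw":0},{"dx":-0.0325,"dy":0.0256,"dz":0,"roll":0,"claw":0},{"dx":-0.0325,"dy":0.0256,"dz":0,"roll":0,"claw":0},{"dx":-0.0325,"dy":0.0256,"dz":0,"roll":0,"claw":0},{"dx":-0.0325,"dy":0.0256,"dz":0,"roll":0,"claw":0},{"dx":-0.0325,"dy":0.0256,"dz":0,"roll":0,"claw":0},{"dx":-0.0325,"dy":0.0256,"dz":0,"roll":0,"claw":0},{"dx":-0.0325,"dy":0.0256,"dz":0,"roll":0,"claw":0},{"dx":-0.0325,"dy":0.0256,"dz":0,"roll":0,"claw":0},{"dx":-0.0325,"dy":0.0256,"dz":0,"roll":0,"claw":0},{"dx":-0.0325,"dy":0.0256,"dz":0,"roll":0,"claw":0},{"dx":-0.0325,"dy":0.0256,"dz":0,"roll":0,"claw":0},{"dx":-0.0325,"dy":0.0256,"dz":0,"roll":0,"claw":0},{"dx":-0.0325,"dy":0.0256,"dz":0,"roll":0,"claw":0},{"dx":-0.0325,"dy":0.0256,"dz":0,"roll":0,"claw":0},{"dx":-0.0325,"dy":0.0256,"dz":0,"roll":0,"claw":0},{"dx":0,"dy":0,"dz":0,"roll":0,"claw":0}]'
python3 - <<'E'
from h import *
o=get_obs();M=R.from_quat(o['tcp_rot']).as_matrix()
for n in("wrist","top"):
    im=read_camera(n);cv2.imwrite(f"pics/{n}1.png",im[:,:,::-1])
o0=np.array([574,-87.8,10]);xa=np.array([.988,-.152,0])
T=o0+xa*122;T[2]=400;print(T,M.T@(T-o['tool_pos']), np.degrees(np.arctan2(M[1,1],M[0,1])),o['joints'])
E
```

```text
clock: 3.25
tool_pos: [672.0, -80.0, 400.1]
tcp_rot: [0.761, 0.649, -0.002, 0.001]
ft_force: [-1.2, -0.8, -0.5]
opening: -0.1
[ 694.536 -106.344  400.   ] [-22.47552276  26.41905755   0.14063289] -9.039327190808024 [-0.21318393  0.54694137  0.52354395  1.12593596 -0.25926966  1.53231015
  0.09749665]
```

View pics/wrist1.png

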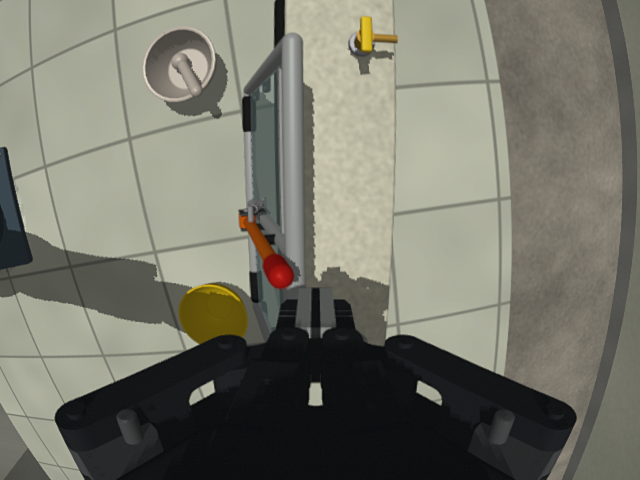

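```bash
python3 -m inch '[{"dx":-0.0113,"dy":0.0132,"dz":0,"roll":0,"claw":0},{"dx":-0.0112,"dy":0.0132,"dz":0.0,"roll":0,"claw":0},{"dx":0,"dy":0,"dz":0.02,"roll":0,"claw":0},{"dx":0,"dy":0,"dz":0.02,"roll":0,"claw":0},{"dx":0,"dy":0,"dz":0,"roll":0,"claw":0},{"dx":0,"dy":0,"dz":0,"roll":0,"claw":0}]'
python3 - <<'E'
from h import *
np.set_printoptions(precision=1,suppress=True)
rs=[]
o=get_obs();w=read_camera("wrist");cv2.imwrite("pics/wrist2.png",w[:,:,::-1]);o1=o
t=read_camera("top");cv2.imwrite("pics/top2.png",t[:,:,::-1])
hsv=cv2.cvtColor(w,cv2.COLOR_RGB2HSV)
m=cv2.inRange(hsv,(0,180,60),(4,255,255))|cv2.inRange(hsv,(170,180,60),(180,255,255))
k,l,s,ce=cv2.connectedComponentsWithStats(m);i=1+np.argmax(s[1:,4]);print(s[i],ce[i])
print('foot z300',plane(ray('wrist',ce[i],o),303))
print(tri([ray('wrist',ce[i],o),ray('top',(422.8,207.8)),ray('scene',(257.8,167.4))]))
o0=np.array([574,-87.8,10]);xa=np.array([.988,-.152,0]);M=R.from_quat(o['tcp_rot']).as_matrix()
T=o0+xa*122;T[2]=288;print(o['tool_pos'],M.T@(T-o['tool_pos']))
E
```

```text
clock: 3.95
tool_pos: [694.0, -98.0, 362.0]
tcp_rot: [0.758, 0.652, 0.0, -0.0]
ft_force: [0.1, 0.3, 0.6]
opening: 0.1
[216 252  31  41 966] [230.8 271.8]
foot z300 [644.1 -94.7 303. ]
(array([643.1, -96.2, 300.8]), [0.8, 2.0, 2.1])
[694. -98. 362.] [-8.2  1.8 74. ]
```

View pics/wrist2.png

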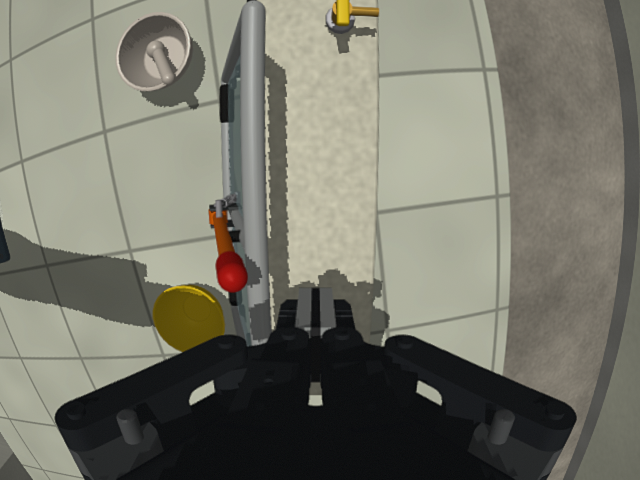

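```bash
python3 -m inch '[{"dx":-0.006,"dy":0,"dz":0.015,"roll":0,"claw":0},{"dx":0,"dy":0,"dz":0.019,"roll":0,"claw":0},{"dx":0,"dy":0,"dz":0.019,"roll":0,"claw":0},{"dx":0,"dy":0,"dz":0.019,"roll":0,"claw":0},{"dx":0,"dy":0,"dz":0,"roll":0,"claw":0},{"dx":0,"dy":-0.008,"dz":0,"roll":0,"claw":0},{"dx":0,"dy":-0.008,"dz":0,"roll":0,"claw":0},{"dx":0,"dy":0,"dz":0,"roll":0,"claw":0},{"dx":0,"dy":0,"dz":0,"roll":0,"claw":0}]'
python3 - <<'E'
from h import *
for n in("wrist","top"):
    im=read_camera(n);cv2.imwrite(f"pics/{n}3.png",im[:,:,::-1])
E
```

```text
clock: 4.95
tool_pos: [677.4, -102.9, 290.5]
tcp_rot: [0.759, 0.651, 0.001, 0.001]
ft_force: [-0.5, 0.1, -0.4]
opening: 0.0
```

View pics/wrist3.png

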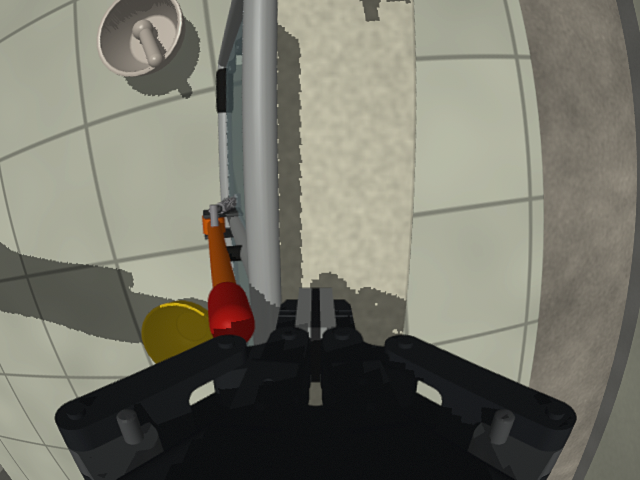

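```bash
python3 -m inch '[{"dx":0,"dy":-0.004,"dz":0,"roll":0,"claw":0},{"dx":0,"dy":-0.004,"dz":0,"roll":0,"claw":0},{"dx":0,"dy":-0.004,"dz":0,"roll":0,"claw":0},{"dx":0,"dy":-0.004,"dz":0,"roll":0,"claw":0},{"dx":0,"dy":-0.004,"dz":0,"roll":0,"claw":0},{"dx":0,"dy":-0.004,"dz":0,"roll":0,"claw":0},{"dx":0,"dy":-0.004,"dz":0,"roll":0,"claw":0},{"dx":0,"dy":-0.004,"dz":0,"roll":0,"claw":0},{"dx":0,"dy":-0.004,"dz":0,"roll":0,"claw":0},{"dx":0,"dy":-0.004,"dz":0,"roll":0,"claw":0},{"dx":0,"dy":-0.004,"dz":0,"roll":0,"claw":0},{"dx":0,"dy":-0.004,"dz":0,"roll":0,"claw":0}]'
python3 - <<'E'
from h import *
for n in("wrist","top"):
    im=read_camera(n);cv2.imwrite(f"pics/{n}4.png",im[:,:,::-1])
E
```

```text
clock: 6.25
tool_pos: [629.6, -95.6, 289.3]
tcp_rot: [0.759, 0.651, -0.0, -0.0]
ft_force: [0.5, -1.0, 0.7]
opening: -0.2
```

View pics/wrist4.png

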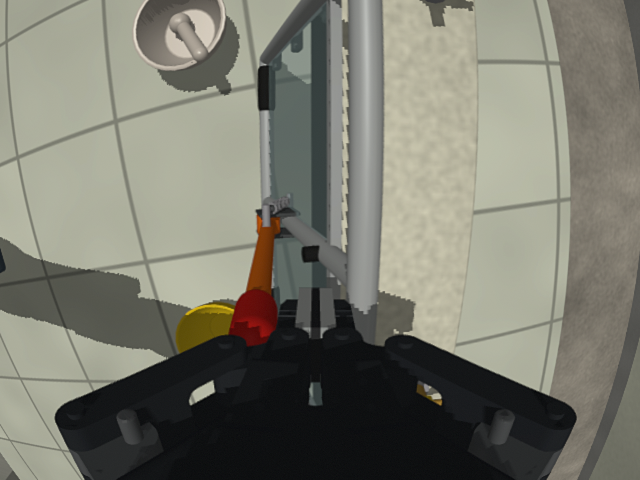

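View pics/top4.png

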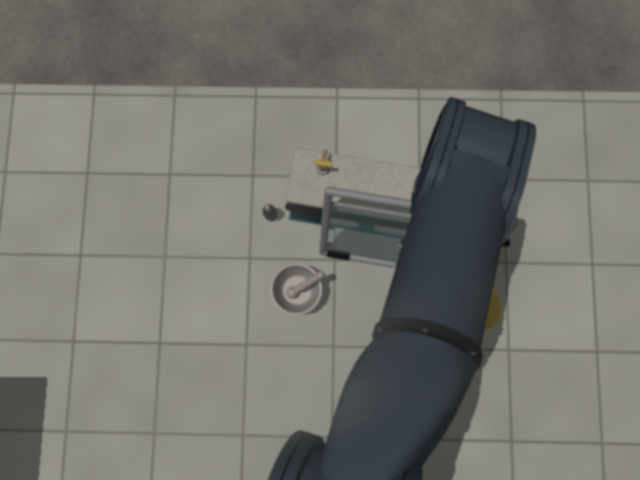

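```bash
python3 -m inch '[{"dx":0,"dy":-0.004,"dz":0,"roll":0,"claw":0},{"dx":0,"dy":-0.004,"dz":0,"roll":0,"claw":0},{"dx":0,"dy":-0.004,"dz":0,"roll":0,"claw":0},{"dx":0,"dy":-0.004,"dz":0.0,"roll":0,"claw":0},{"dx":0,"dy":-0.004,"dz":0.001,"roll":0,"claw":0},{"dx":0,"dy":-0.004,"dz":0.001,"roll":0,"claw":0},{"dx":0,"dy":-0.004,"dz":0.001,"roll":0,"claw":0},{"dx":0,"dy":-0.004,"dz":0.001,"roll":0,"claw":0},{"dx":0,"dy":-0.004,"dz":0.001,"roll":0,"claw":0},{"dx":0,"dy":-0.004,"dz":0.001,"roll":0,"claw":0},{"dx":0,"dy":-0.004,"dz":0.001,"roll":0,"claw":0},{"dx":0,"dy":-0.004,"dz":0.001,"roll":0,"claw":0},{"dx":0,"dy":-0.004,"dz":0.001,"roll":0,"claw":0},{"dx":0,"dy":-0.004,"dz":0.001,"roll":0,"claw":0}]'
python3 - <<'E'
from h import *
for n in("wrist","top"):
    im=read_camera(n);cv2.imwrite(f"pics/{n}5.png",im[:,:,::-1])
E
```

```text
clock: 7.75
tool_pos: [574.2, -86.9, 279.2]
tcp_rot: [0.759, 0.651, 0.0, -0.0]
ft_force: [0.3, 0.5, 0.2]
opening: -0.0
```

View pics/wrist5.png

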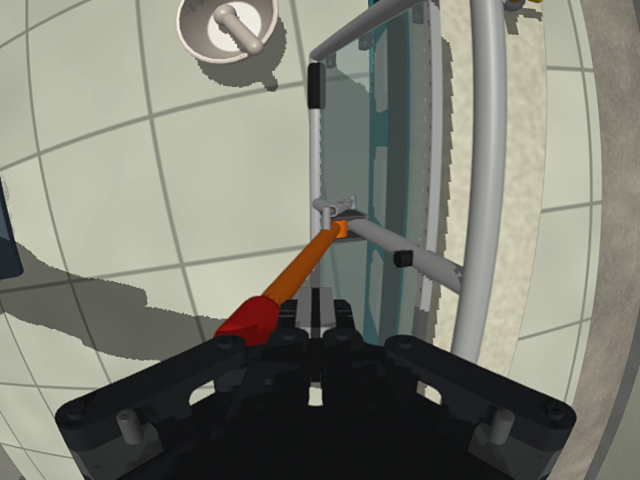

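```bash
python3 -m inch '[{"dx":0,"dy":-0.004,"dz":0.001,"roll":0,"claw":0},{"dx":0,"dy":-0.004,"dz":0.001,"roll":0,"claw":0},{"dx":0,"dy":-0.004,"dz":0.001,"roll":0,"claw":0},{"dx":0,"dy":-0.004,"dz":0.001,"roll":0,"claw":0},{"dx":0,"dy":-0.004,"dz":0.001,"roll":0,"claw":0},{"dx":0,"dy":-0.004,"dz":0.001,"roll":0,"claw":0},{"dx":0,"dy":-0.004,"dz":0.001,"roll":0,"claw":0},{"dx":0,"dy":-0.004,"dz":0.001,"roll":0,"claw":0},{"dx":0,"dy":-0.004,"dz":0.001,"roll":0,"claw":0},{"dx":0,"dy":-0.004,"dz":0.001,"roll":0,"claw":0},{"dx":0,"dy":-0.004,"dz":0.001,"roll":0,"claw":0},{"dx":0,"dy":-0.004,"dz":0.001,"roll":0,"claw":0},{"dx":0,"dy":-0.004,"dz":0.001,"roll":0,"claw":0},{"dx":0,"dy":-0.004,"dz":0.001,"roll":0,"claw":0},{"dx":0,"dy":-0.004,"dz":0.001,"roll":0,"claw":0},{"dx":0,"dy":-0.004,"dz":0.001,"roll":0,"claw":0}]'
python3 - <<'E'
from h import *
for n in("wrist","scene"):
    im=read_camera(n);cv2.imwrite(f"pics/{n}6.png",im[:,:,::-1])
E
```

```text
clock: 9.45
tool_pos: [511.0, -77.1, 263.2]
tcp_rot: [0.759, 0.651, 0.0, -0.0]
ft_force: [-0.2, -0.5, -0.6]
opening: -0.0
```

View pics/wrist6.png

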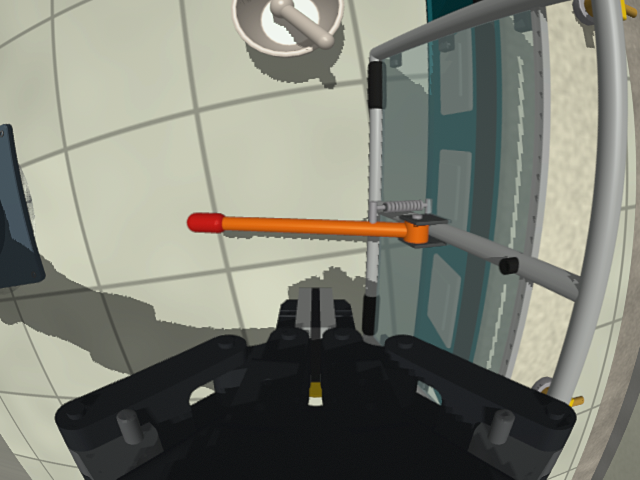

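View pics/scene6.png

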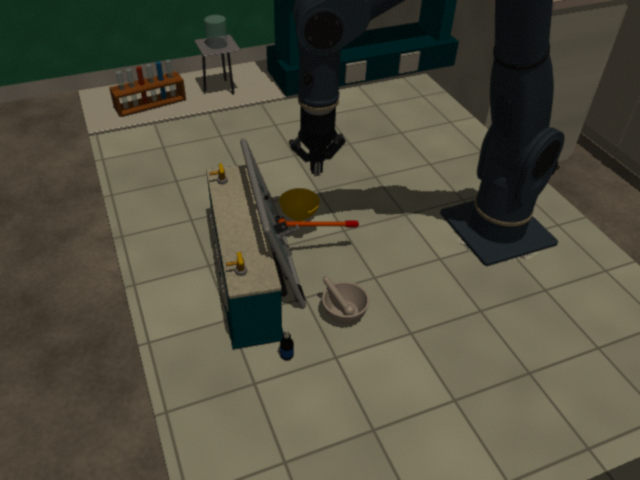

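```bash
python3 -m inch '[{"dx":0,"dy":0,"dz":-0.025,"roll":0,"claw":0},{"dx":0,"dy":0,"dz":-0.03,"roll":0,"claw":0},{"dx":0,"dy":0,"dz":-0.03,"roll":0,"claw":0.085},{"dx":0,"dy":0.02,"dz":0,"roll":0,"claw":0.085},{"dx":0,"dy":0.03,"dz":0,"roll":0,"claw":0.085},{"dx":0,"dy":0.03,"dz":0,"roll":0,"claw":0.085},{"dx":0.01,"dy":0.03,"dz":0,"roll":0,"claw":0.085},{"dx":0.01,"dy":0.02,"dz":0,"roll":0,"claw":0.085},{"dx":0.01,"dy":0.01,"dz":0,"roll":0,"claw":0.085},{"dx":0,"dy":0,"dz":0,"roll":0,"claw":0.085},{"dx":0,"dy":0,"dz":0,"roll":0,"claw":0.085},{"dx":0,"dy":0,"dz":0,"roll":0,"claw":0.085}]'
python3 - <<'E'
from h import *
o=get_obs();print(o['tool_pos'],o['tcp_rot'])
np.save('o7.npy',np.r_[o['tool_pos'],o['tcp_rot']])
for n in("wrist","scene"):
    im=read_camera(n);cv2.imwrite(f"pics/{n}7.png",im[:,:,::-1])
ya=np.array([.152,.988,0]);B=np.array([651.4,-99.7,263.2])
for d in(0,60,120,165):print(d,np.round(proj('wrist',B+ya*d,o),1))
E
```

```text
clock: 10.75
tool_pos: [653.5, -69.9, 348.6]
tcp_rot: [0.76, 0.65, -0.0, 0.0]
ft_force: [0.2, -0.8, 0.4]
opening: 85.3
[653.51306734 -69.8564058  348.62686384] [ 7.59757737e-01  6.50206240e-01 -1.02433293e-04  1.28318372e-04]
0 [319.5 294.6]
60 [319.6 205.3]
120 [319.6 108.1]
165 [319.4  37.4]
```

View pics/wrist7.png

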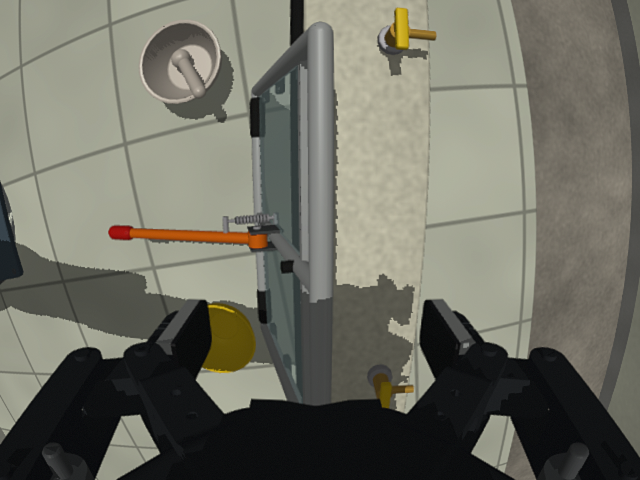

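View pics/scene7.png

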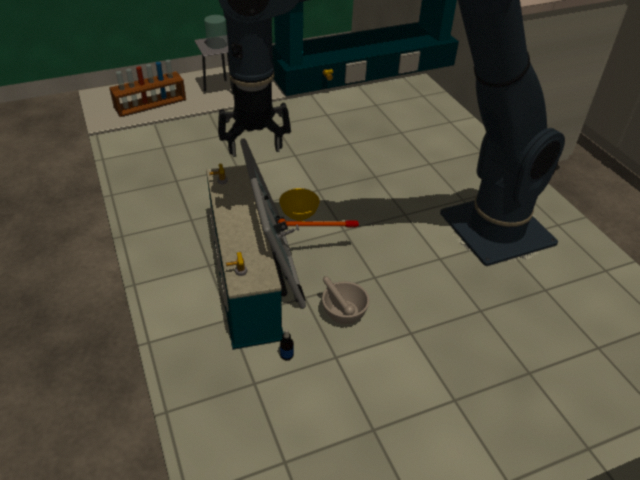

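```bash
python3 - <<'E'
from h import *
np.set_printoptions(precision=1,suppress=True)
o7=get_obs()
f,e=tri([ray('wrist',(121,232.5),o7),ray('scene',(352,224))]);print('foot',f,e)
xa=np.array([.988,-.152,0]);ya=np.array([.152,.988,0]);o0=np.array([574,-87.8,10])
for k in(1.95,2.05):print(k,o0+xa*(14.9+190*np.sin(.3-k))+[0,0,115.8+190*np.cos(.3-k)])
# bar edges per row in wrist7 / wrist5
def edges(fn,row,c0):
    g=cv2.imread(fn)[:,:,0].astype(int)
    return g[row,c0-30:c0+30]
q={4:([629.6,-95.6,289.3],[.759,.651,0,0]),7:(o7['tool_pos'],o7['tcp_rot']),5:([574.2,-86.9,279.2],[.759,.651,0,0])}
pts={7:(320,190),4:(366,190),5:(486,190)}
for n in pts:print(n,edges(f'pics/wrist{n}.png',190,pts[n][0]))
E
```

```text
foot [417.1 -61.2  94.3] [0.5, 0.5]
1.95 [401.6 -61.3 110.8]
2.05 [404.  -61.6  91.9]
7 [ 94  68  57  58  58  59  58  60  72  92  91 131 138 138 137 137 138 130
  98 105 116 123 127 131 133 136 138 140 143 146 149 148 145 143 139 135
 133 127 122 119 113 105  94  81  76 111 150 150 163 162 160 158 157 156
 156 156 157 159 160 159]
4 [147 147 147 146 146 148 159 166 165 166 163 143  88  96 110 117 124 129
 133 136 139 140 142 144 146 149 152 155 157 160 160 160 156 153 150 148
 146 145 142 138 133 131 127 122 114 108 120 146 161 160 159 160 162 161
 161 159 159 159 160 162]
5 [171 170 170 172 172 173 173 173 175 177 179 180 179 155 113  81  91 102
 109 117 122 128 132 137 141 144 147 151 153 156 160 164 169 173 173 171
 168 165 162 159 157 155 155 153 148 140 134 147 163 170 171 172 173 173
 172 173 172 172 173 173]
```

```bash
python3 - <<'E'
from h import *
np.set_printoptions(precision=1,suppress=True)
o7=get_obs()
xa=np.array([.988,-.152,0]);ya=np.array([.152,.988,0])
q={4:([629.6,-95.6,289.3],[.759,.651,0,0]),7:(o7['tool_pos'],o7['tcp_rot']),5:([574.2,-86.9,279.2],[.759,.651,0,0])}
pts={7:(321,190),4:(365,190),5:(486.5,190)}
A=[];b=[]
for n,(p,r) in q.items():
    o,d=ray('wrist',pts[n],dict(tool_pos=np.array(p),tcp_rot=r))
    d2=np.array([d@xa,d[2]]);o2=np.array([o@xa,o[2]]);nn=np.array([-d2[1],d2[0]]);nn/=np.linalg.norm(nn)
    A.append(nn);b.append(nn@o2)
s=np.linalg.lstsq(np.array(A),np.array(b),rcond=None);print(s[0],np.array(A)@s[0]-b)
T=np.array([651.4,-99.7,263.2]);print('exp',T@xa)
M=R.from_quat(o7['tcp_rot']).as_matrix()
G=xa*(s[0][0])+ya*(T@ya+28);G[2]=s[0][1]-18.7
print(G,M.T@(G-o7['tool_pos']))
E
```

```text
[659.5 261.8] [ 0.3 -0.2 -0.1]
exp 658.7375999999999
[656.  -72.1 243.1] [ -2.    2.6 105.7]
```

```bash
python3 -m inch '[{"dx":0,"dy":0,"dz":0.02,"roll":0,"claw":0.085},{"dx":0,"dy":0,"dz":0.02,"roll":0,"claw":0.085},{"dx":0,"dy":0,"dz":0.02,"roll":0,"claw":0.085},{"dx":0,"dy":0,"dz":0.02,"roll":0,"claw":0.085},{"dx":0,"dy":0,"dz":0.014,"roll":0,"claw":0.085},{"dx":0,"dy":0,"dz":0.01,"roll":0,"claw":0.085},{"dx":0,"dy":0,"dz":0,"roll":0,"claw":0.085},{"dx":0,"dy":0,"dz":0,"roll":0,"claw":0.085}]'
python3 - <<'E'
from h import *
for n in("wrist",):
    im=read_camera(n);cv2.imwrite(f"pics/{n}8.png",im[:,:,::-1])
E
```

```text
clock: 11.65
tool_pos: [654.4, -69.2, 245.0]
tcp_rot: [0.759, 0.651, 0.0, 0.0]
ft_force: [1.0, -0.5, 0.5]
opening: 84.6
```

View pics/wrist8.png

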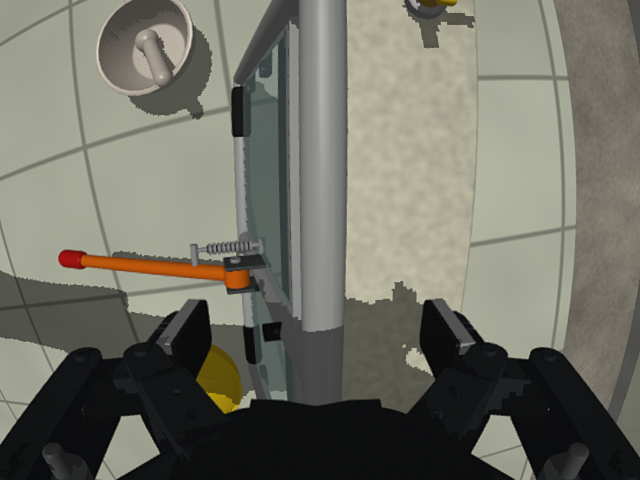

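```bash
python3 -m inch '[{"dx":0,"dy":0,"dz":0,"roll":0,"claw":0.04},{"dx":0,"dy":0,"dz":0,"roll":0,"claw":0.03},{"dx":0,"dy":0,"dz":0,"roll":0,"claw":0.022},{"dx":0,"dy":0,"dz":0,"roll":0,"claw":0.018},{"dx":0,"dy":0,"dz":0,"roll":0,"claw":0.018},{"dx":0,"dy":0,"dz":0,"roll":0,"claw":0.014},{"dx":0,"dy":0,"dz":0,"roll":0,"claw":0.01},{"dx":0,"dy":0,"dz":0,"roll":0,"claw":0.01},{"dx":0,"dy":0,"dz":0,"roll":0,"claw":0.01}]'
python3 - <<'E'
from h import *
for n in("wrist","scene"):
    im=read_camera(n);cv2.imwrite(f"pics/{n}9.png",im[:,:,::-1])
o=get_obs();print(o['tool_pos'],o['ft_force'],o['wrist_torque'],o['opening'])
E
```

```text
clock: 12.6
tool_pos: [654.6, -69.1, 244.5]
tcp_rot: [0.759, 0.651, 0.0, 0.0]
ft_force: [2.2, -0.6, 2.2]
opening: 14.0
[654.57326001 -69.06362257 244.57399424] [ 2.33417586 -0.49208949  3.17266021] [-0.04360655 -0.38047305  0.03766638] 14.152273769473934
```

View pics/wrist9.png

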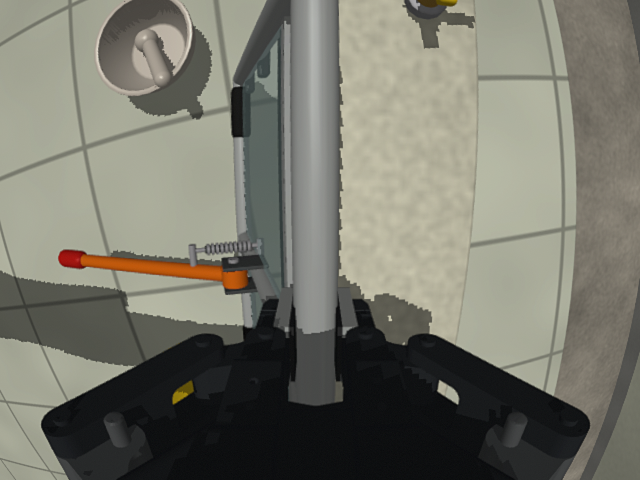

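```bash
python3 -m inch '[{"dx":0,"dy":-0.0039,"dz":-0.00105,"roll":0,"claw":0.01},{"dx":0,"dy":-0.0039,"dz":-0.001,"roll":0,"claw":0.01},{"dx":0,"dy":-0.0039,"dz":-0.00095,"roll":0,"claw":0.01},{"dx":0,"dy":-0.0039,"dz":-0.0009,"roll":0,"claw":0.01},{"dx":0,"dy":-0.0039,"dz":-0.00085,"roll":0,"claw":0.01},{"dx":0,"dy":-0.0039,"dz":-0.0008,"roll":0,"claw":0.01},{"dx":0,"dy":-0.0039,"dz":-0.0007,"roll":0,"claw":0.01},{"dx":0,"dy":-0.0039,"dz":-0.00065,"roll":0,"claw":0.01},{"dx":0,"dy":-0.0039,"dz":-0.0006,"roll":0,"claw":0.01},{"dx":0,"dy":-0.0039,"dz":-0.00055,"roll":0,"claw":0.01},{"dx":0,"dy":0,"dz":0,"roll":0,"claw":0.01}]'
python3 - <<'E'
from h import *
for n in("wrist","scene"):
    im=read_camera(n);cv2.imwrite(f"pics/{n}10.png",im[:,:,::-1])
o=get_obs();print(o['tool_pos'],o['ft_force'],o['wrist_torque'],o['opening'])
E
```

```text
clock: 13.8
tool_pos: [615.8, -63.1, 253.5]
tcp_rot: [0.759, 0.651, 0.001, 0.001]
ft_force: [3.4, -1.1, 10.6]
opening: 14.1
[616.00663745 -63.17413904 253.48077396] [ 2.27859076 -0.49290574  9.40706228] [-0.14486698 -0.93774361 -0.02012708] 14.293124576773785
```

View pics/wrist10.png

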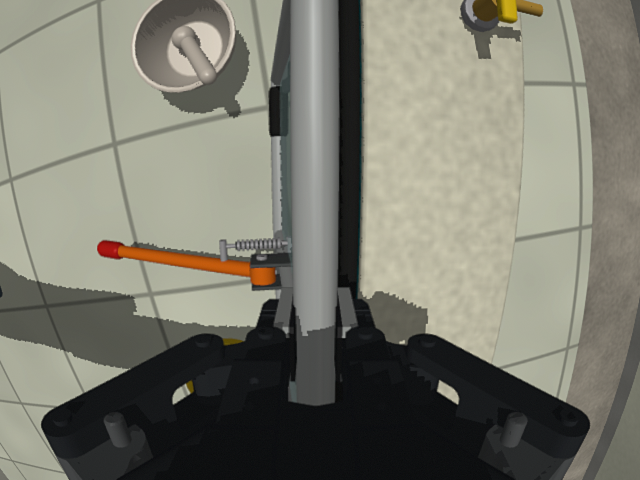

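```bash
python3 -m inch '[{"dx":0,"dy":-0.0039,"dz":-0.0006,"roll":0,"claw":0.01},{"dx":0,"dy":-0.0039,"dz":-0.0005,"roll":0,"claw":0.01},{"dx":0,"dy":-0.0039,"dz":-0.0004,"roll":0,"claw":0.01},{"dx":0,"dy":-0.0039,"dz":-0.00035,"roll":0,"claw":0.01},{"dx":0,"dy":-0.0039,"dz":-0.0003,"roll":0,"claw":0.01},{"dx":0,"dy":-0.0039,"dz":-0.00025,"roll":0,"claw":0.01},{"dx":0,"dy":-0.0039,"dz":-0.0002,"roll":0,"claw":0.01},{"dx":0,"dy":-0.0039,"dz":-0.0001,"roll":0,"claw":0.01},{"dx":0,"dy":-0.0039,"dz":0,"roll":0,"claw":0.01},{"dx":0,"dy":-0.0039,"dz":0,"roll":0,"claw":0.01},{"dx":0,"dy":0,"dz":0,"roll":0,"claw":0.01},{"dx":0,"dy":0,"dz":0,"roll":0,"claw":0.01},{"dx":0,"dy":0,"dz":0,"roll":0,"claw":0.01}]'
python3 - <<'E'
from h import *
for n in("wrist","scene","top"):
    im=read_camera(n);cv2.imwrite(f"pics/{n}11.png",im[:,:,::-1])
o=get_obs();print(o['tool_pos'],o['ft_force'],o['wrist_torque'],o['opening'])
s=cv2.imread("pics/scene11.png")[100:340,190:390]; cv2.imwrite("pics/sc11.png",cv2.resize(cv2.convertScaleAbs(s,alpha=1.5),(500,600),interpolation=cv2.INTER_CUBIC))
E
```

```text
clock: 15.2
tool_pos: [577.2, -57.1, 255.2]
tcp_rot: [0.759, 0.651, 0.0, 0.0]
ft_force: [1.7, -0.5, 6.3]
opening: 13.9
[577.32685522 -57.10312279 255.21578596] [ 1.49421572 -0.71395558  6.83040897] [-1.93829672e-01 -9.08361732e-01 -8.64927757e-04] 14.032484753829527
```

View pics/wrist11.png

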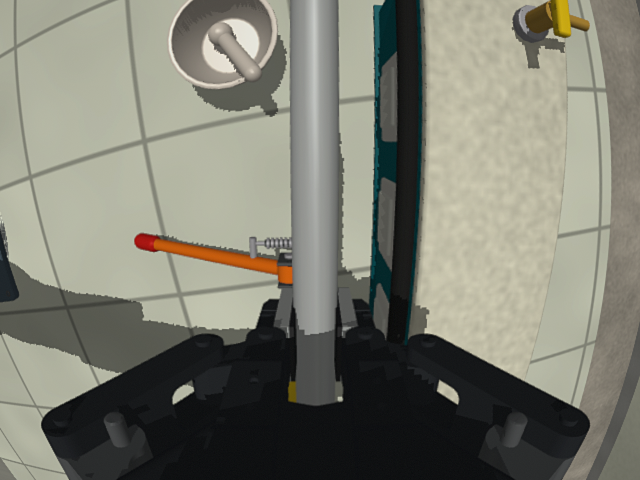

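View pics/sc11.png

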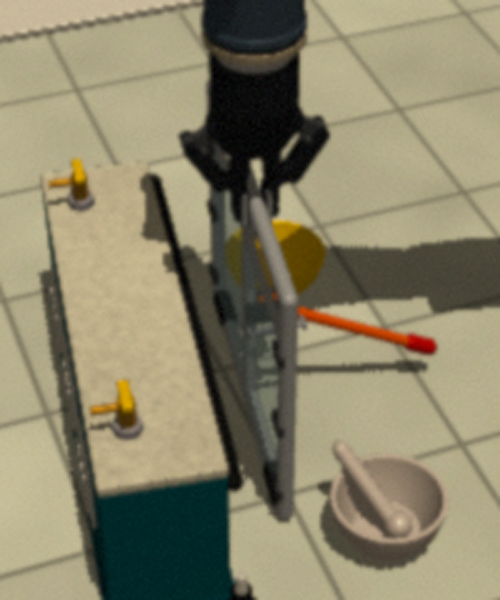

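View pics/top11.png

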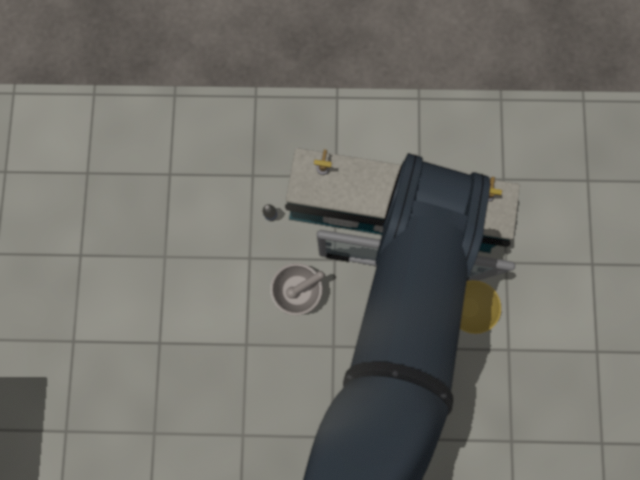

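```bash
python3 - <<'E'
from h import *
xa=np.array([.988,-.152,0]);ya=np.array([.152,.988,0])
t=cv2.imread("pics/top11.png")[215:295,305:405]; cv2.imwrite("pics/tc11.png",cv2.resize(cv2.convertScaleAbs(t,alpha=1.6),(750,600),interpolation=cv2.INTER_CUBIC))
for th in(0,.07):
  for sh in (0,-3):
    o=np.array([574,-87.8,10])+xa*sh
    for nm,p in(('top',265*np.sin(th)*xa+np.array([0,0,265*np.cos(th)])),('bot',np.zeros(3))):
        P=o+p+ya*165;print(th,sh,nm,np.round(proj('top',P),1),np.round(proj('scene',P),1))
E
```

```text
0 0 top [321.9 232.9] [305.3 219.6]
0 0 bot [322.8 252.3] [304.  304.2]
0 -3 top [321.6 234.6] [306.7 219.4]
0 -3 bot [322.6 253.7] [305.2 303.9]
0.07 0 top [323.7 222.6] [296.5 221.1]
0.07 0 bot [322.8 252.3] [304.  304.2]
0.07 -3 top [323.4 224.3] [298.  220.9]
0.07 -3 bot [322.6 253.7] [305.2 303.9]
```

View pics/tc11.png

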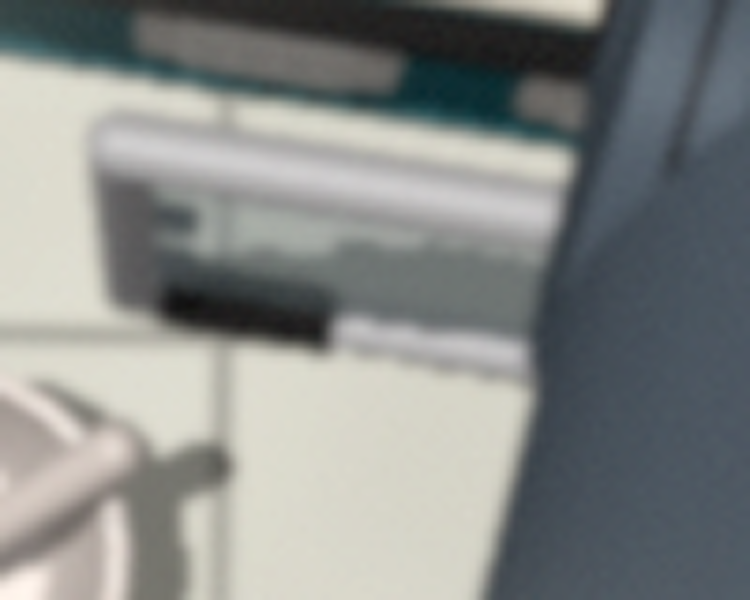

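```bash
python3 -m inch '[{"dx":0,"dy":0,"dz":0,"roll":0,"claw":0.01},{"dx":0,"dy":0,"dz":0,"roll":0,"claw":0.01},{"dx":0,"dy":0,"dz":0,"roll":0,"claw":0.01},{"dx":0,"dy":0,"dz":0,"roll":0,"claw":0.01},{"dx":0,"dy":0,"dz":0,"roll":0,"claw":0.01},{"dx":0,"dy":0,"dz":0,"roll":0,"claw":0.01}]'
python3 - <<'E'
from h import *
np.set_printoptions(precision=1,suppress=True)
o=get_obs()
print('foot',tri([ray('wrist',(146,242),o),ray('scene',(358.8,237.6))]))
h=np.array([571,-87.4,10])-20*np.array([.988,-.152,0])+[0,0,115];print('hub pred',h)
print('pred 1.95/2.05',[h+[*(-190*np.sin(k)*np.array([.988,-.152])),190*np.cos(k)] for k in(1.95,2.05)])
print('bot',tri([ray('top',(321.7,253.7)),ray('scene',(304.4,304))]),'top',tri([ray('top',(320.3,234.3)),ray('scene',(304.8,218.8))]))
E
```

```text
clock: 15.95
tool_pos: [577.3, -57.1, 255.2]
tcp_rot: [0.759, 0.651, 0.0, 0.0]
ft_force: [2.1, -1.4, 6.7]
opening: 13.8
foot (array([396. , -57.4,  44.3]), [0.6, 0.6])
hub pred [551.2 -84.4 125. ]
pred 1.95/2.05 [array([376.9, -57.5,  54.7]), array([384.7, -58.7,  37.4])]
bot (array([597.1,  76.9,  11.2]), [1.4, 1.4]) top (array([598.3,  76.7, 277.6]), [2.4, 2.4])
```

```bash
python3 -c "
from plant import workorder,get_obs
print(workorder.close_job()); o=get_obs(); print(o['clock'],o['tool_pos'],o['ft_force'],o['opening'])"
```

```text
the job is handed in; nothing more can be done
None
the job is handed in; nothing more can be done
```

I flipped the kickstand down while the screen leaned on the box. I then gripped the top bar about 30 mm to the left of its middle, to keep clear of the post, and swung the screen upright. The job was handed in at about 16 s, with the gripper still holding the screen; it reports no verdict.

The last checks before handing in:

- **Upright:** the top and bottom corners measured from two cameras line up within about 1–2 mm over 266 mm, a tilt of roughly 0.01 rad or less.
- **Bottom bar:** its corner measured about 11 mm above the bench and about 4–5 mm from its first measured place, within the accuracy of picking it out in the pictures.
- **Off the box:** the top view shows a clear gap between the screen and the box.
- **Grip:** the fingers are closed on the bar at 13.8 mm. That is less than the tube's 16 mm; I took it as pad compression. The pad force itself is not measured.
- **Wrist force:** about 7 N upward at the wrist, so the screen is pressed lightly onto the bench.
- **Kickstand:** the red foot measured 44 mm high. That fits fully down at 2.05 rad once allowing for the red patch centring about 13 mm nearer the hub than the foot, which is my estimate.
- **Bowl, mortar and dropper bottle:** they look unmoved in the pictures. I did not measure their positions again.

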